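# Shift the beam selector into its third slot

## Task

With the fingertips, push the beam selector's orange-knobbed lever along its left-hand slot to the cross channel, across to the middle column, then forward (away from the robot) into the third slot, the one with the green mark, until it is fully home. Only push it: do not pull the knob up or force the lever hard against the gate. Leave the mirror, lens and bottle where they stand, and finish with the hand clear.

Things in the scene. Friction and masses are not known exactly. Their poses are not given: they have to be found in the camera images.
- gate: Fixed beam selector housing, 150 (x) x 170 (y) mm, top 98 mm above the bench. Origin: centre of its underside. x axis: forward, roughly away from the robot (yaw within 0.4 rad); y: left. Its gate has three columns along x, 22 mm apart, 13 mm wide, joined by a cross channel along y, 14 mm wide, through the middle. Rounded teeth lie between columns. The lever starts anywhere along the left column.
- slot3 (a point): Middle of the mouth of the third slot's far end, on the plate's top, 34 mm forward of the housing's middle. Slots are marked by 1 to 6 dots: 1 left forward, 2 left back, 3 middle forward (green mark at its end), 4 middle back, 5 right forward, 6 right back.
- lever: Lever: steel rod 9 mm in diameter with 2 mm play on each side in the gate; tilts about a pivot 15 mm above the bench under the gate's middle. Origin at the pivot, z axis along the rod to the knob. About 1.5 N of push at the knob moves it; no spring or detent, it stays where it is left.
- knob_mid (a point): Centre of the orange knob: upright cylinder 30 mm wide, 34 mm tall, 150 mm up the rod (165 mm above the bench when upright, up to 12 mm lower tilted). In the housing's axes: x = 0 in the cross channel, +43 mm / -43 mm at forward / back slot ends; y = +40 mm left, 0 middle, -40 mm right column; play 4 mm. It is a sprung sleeve that lifts off its seat if pulled up by over 6 N.
- mirror_mid (a point): Bystander: mirror mount on a post, black round foot 48 mm in diameter, 93 mm tall, loose beside the housing on its left. Point on its axis, 45 mm above its underside.
- lens_mid (a point): Bystander: round lens holder on a post, black round foot 48 mm in diameter, 90 mm tall, loose beyond the housing. Point on its axis, 45 mm above its underside.
- bottle_mid (a point): Bystander: amber dropper bottle with white cap, 38 mm in diameter, 85 mm tall, loose beside the housing on its right. Point on its axis, 42 mm above its underside.

How it is judged:
By the outcome, as a careful person would: the job done as asked, in the order asked, and still so for the second after the job is handed in, with the robot touching nothing.
It also fails if it takes over 51 s, if anything falls off the work surface, if the arm or the gripper's body presses on something with over 40 N, if the wrist force passes 120 N, or if a joint passes its speed limit or range.

## Robot

A 6-joint arm with a two-finger parallel gripper is mounted at the origin on the work surface. World frame = base frame: x ahead of the robot, y to its left, z up, the work surface at z = 0. Lengths are in m, angles in rad, forces in N, time in s.
With the tool pointing down it reaches from about 0.325 to 0.9 m from the base axis. Payload 6.1 kg.
Tool frame: the origin (TCP) lies midway between the tips of the shut fingers; the grasp point (between the pads) lies 19 mm behind it (grasp_offset is the distance from the TCP to the grasp point, in m); z points along the fingers, x is the direction in which the jaws open and shut, and the axes are right-handed (so a half turn about z gives the same grasp; the last joint's range is limited). The gripper opens to 85 mm and grips with 20 to 120 N. Pads are 22 mm wide; open, the fingers measure 114 mm over their backs; the gripper's body (76 mm by 85 mm) begins 54 mm behind the grasp point. The pads swing forward as they close: fully open they stand 13 mm farther back than shut.
Start: joints at [1.08, 0.22, 1.526, -0, 1.395, -0.126], TCP at [0.223, 0.584, 0.231] pointing down, gripper open.
Joint ranges: [-2.98, 2.98], [-0.91, 2.08], [0.09, 2.57], [-1.24, 4.39], [0.2, 2.65], [-2.68, 2.68]. Speed limits (rad/s): [2.57, 2.57, 3.01, 3.14, 3.14, 3.14].

## Interface

Orientations are given as a 3x3 rotation matrix whose columns are the frame's x, y, z axes.
In Python, from cell import * gives the robot as it stands. The module is installed in compiled form; this text tells all that it offers.
- The arm moves only by the tool play_rows, never from a script. Its argument "deltas" is a list of rows, each a list of 3 entries, a list of its own where there are three numbers: the shift along the tool's x, y, z in mm, then the turn, a rotation vector about the tool's x, y, z in rad, then the closure, from 0 (fully open) to 1 (shut). In form: [[[dx, dy, dz], [wx, wy, wz], fingers], ...]. A call has exactly 10 rows; each row is the pose to reach, as a shift and turn from the pose commanded when the call began, along the tool's axes at that moment; what a row does not reach only later rows make up. A row lasts 1/12 s, in which the tool goes at most 41.7 mm and 7.16 degrees, less where a joint would pass 70% of its speed; a pose out of reach is approached as far as the arm can. A call with a gripper value outside its range is refused whole. The fingers move at their own pace and stop on an object; "newtons" is the grip in N (left out, the last holds). Time passes only in rows, so rows that repeat a pose let the fingers close, or fill a call up. It gives the time, the measured TCP pose, the force and the opening at its end, in the units of the state.
- observe(): the state, without advancing time (a new reading comes with each control period).
- read_camera(name): name is "side" or "top"; returns the picture (384x512x3 uint8, red, green, blue); there is no depth.
- camera_params(name): a dict with "fx", "fy", "cx", "cy" (pixels), "R" (3x3) and "t" (3): a world point X has camera coordinates R X + t. Camera axes: x right, y down, z forward; pixel columns grow to the right and rows downward; lengths in m; the calibration is good to about 2 mm. A picture is of the moment at which its call begins. camera_params takes no time and is no camera call.
- hand_in(): hands the job in, once; it reports no verdict.
The state is a dict: "clock": time; "q": joint angles; "qvel": joint speeds; "joint_torque": joint torques, N m; "tcp_pos": TCP position; "eef_rot": TCP orientation; "force": force on the tool from outside, world axes, zero at the start; "ft_torque": the same for the moment, N m; "width": opening from 0.0 (shut) to 1.0 (fully open).
Only numpy, scipy, OpenCV 4.12 (cv2) and the standard library are available. Lean on these libraries where they do the work, as an engineer would, in place of code of your own. Each camera call takes 0.05 s, during which the arm holds its last target.

## Working session

There is one attempt and no reset: what is moved stays moved. The work goes in short steps, Python scripts to look and compute and a tool call to move; the robot and the scene stay as the last step left them, time stands still between calls to the robot, and variables do not carry over. Pictures are saved under pics/ and viewed, and the job is handed in when it is done.

Besides the shell and the picture viewer there is one more tool, called after "Emit:" by a JSON object that holds its "api" and its "payload", one argument or row to a line. play_rows: Moves the arm, as the interface text tells. Its arguments: {"type":"object","properties":{"deltas":{"type":"array","items":{"type":"array"}},"newtons":{"type":"number"}},"required":["deltas"]}

```bash
mkdir -p pics; python3 - <<'E'
from cell import *
import cv2
s=observe();print(s['clock'],s['tcp_pos'],s['eef_rot'],s['force'],s['width'])
for n in("side","top"):
    im=read_camera(n);cv2.imwrite(f"pics/{n}0.png",im[:,:,::-1]);p=camera_params(n);print(n,p)
E
```

```text
0.0 [0.22269554 0.5833316  0.23018756] [[ 3.56762662e-01  9.34194612e-01 -9.11360862e-04]
 [ 9.34193060e-01 -3.56763747e-01 -1.71928522e-03]
 [-1.93128750e-03 -2.38010221e-04 -9.99998107e-01]] [ 0.97038644 -0.1724601   0.52116932] 1.0006680117829172
side {'fx': 413.3400752082712, 'fy': 413.3400752082712, 'cx': 252.75456239448724, 'cy': 193.25305867576256, 'R': array([[ 0.97877106, -0.20442047, -0.0148147 ],
       [-0.13749541, -0.60128851, -0.78711317],
       [ 0.15199413,  0.77244054, -0.61663067]]), 't': array([-0.58394123,  0.19951387,  0.89716426])}
top {'fx': 464.486636258147, 'fy': 464.486636258147, 'cx': 260.5588846863849, 'cy': 190.103767984014, 'R': array([[-0.02531679, -0.99965876, -0.00643669],
       [-0.98809939,  0.0260002 , -0.15160341],
       [ 0.15171903,  0.00252198, -0.98842044]]), 't': array([0.06756853, 0.61925627, 1.14922292])}
```

```bash
ls pics
```

```text
side0.png
top0.png
```

View pics/side0.png

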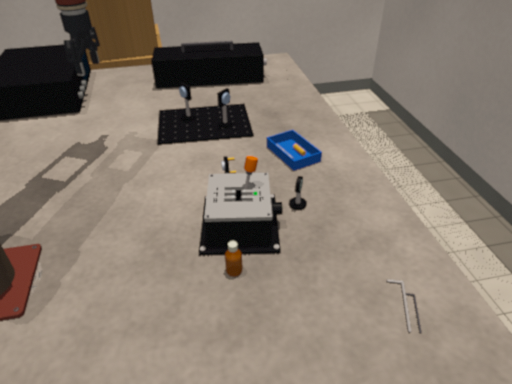

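View pics/top0.png

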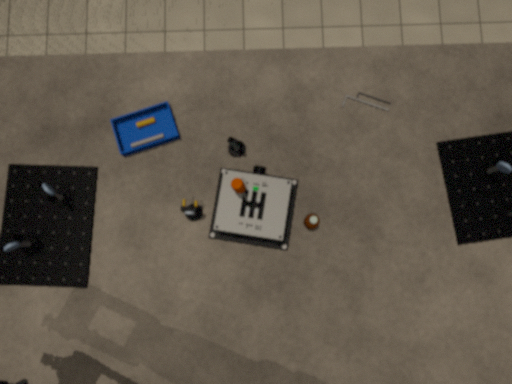

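The top view shows the housing at about (254,207), the orange knob at (238,185) and the green mark at (256,189). The mirror is at left (192,210), the lens beyond at (236,147) and the bottle at right (312,221). Next I zoom in and measure.

```bash
cat > h.py <<'E'
import numpy as np,cv2
from cell import *
def ray(n,uv):
    p=camera_params(n);d=p['R'].T@np.array([(uv[0]-p['cx'])/p['fx'],(uv[1]-p['cy'])/p['fy'],1]);return -p['R'].T@p['t'],d/np.linalg.norm(d)
def onz(n,uv,z):
    c,d=ray(n,uv);return c+d*(z-c[2])/d[2]
def tri(a,b):
    A=[];B=[]
    M=np.zeros((3,3));v=np.zeros(3);
    for n,uv in(("side",a),("top",b)):
        c,d=ray(n,uv);P=np.eye(3)-np.outer(d,d);M+=P;v+=P@c
    return np.linalg.solve(M,v)
def proj(n,X):
    p=camera_params(n);c=p['R']@X+p['t'];return np.array([p['fx']*c[0]/c[2]+p['cx'],p['fy']*c[1]/c[2]+p['cy']])
def knob(im,box):
    h=cv2.cvtColor(im,cv2.COLOR_RGB2HSV);m=((h[...,0]<=14)&(h[...,1]>190)&(h[...,2]>110)).astype(np.uint8)
    k=np.zeros_like(m);x0,y0,x1,y1=box;k[y0:y1,x0:x1]=m[y0:y1,x0:x1]
    ys,xs=np.nonzero(k);return np.array([(xs.min()+xs.max())/2,(ys.min()+ys.max())/2]),np.array([xs.mean(),ys.mean()]),(xs.min(),xs.max(),ys.min(),ys.max()),len(xs)
E
python3 - <<'E'
from h import *
s=cv2.imread('pics/side0.png');t=cv2.imread('pics/top0.png')
cv2.imwrite('pics/ts.png',cv2.resize(t[125:260,170:330],None,fx=5,fy=5,interpolation=cv2.INTER_CUBIC)[:600])
cv2.imwrite('pics/ss.png',cv2.resize(s[145:285,190:320],None,fx=4.2,fy=4.2,interpolation=cv2.INTER_CUBIC))
ks=knob(s[:,:,::-1],(235,150,265,180));kt=knob(t[:,:,::-1],(225,170,250,200));print(ks,kt,tri(ks[0],kt[0]),tri(ks[1],kt[1]))
# plate
g=cv2.cvtColor(t,cv2.COLOR_BGR2HSV);m=((g[...,2]>150)&(g[...,1]<40)).astype(np.uint8);m[:160]=0;m[255:]=0;m[:,:200]=0;m[:,302:]=0
m=cv2.morphologyEx(m,cv2.MORPH_CLOSE,np.ones((9,9)));c=max(cv2.findContours(m,0,2)[0],key=cv2.contourArea);r=cv2.minAreaRect(c);b=cv2.boxPoints(r);print(r,b)
P=[onz("top",q,.098) for q in b];print(np.round(P,4),np.mean(P,0))
h=((g[...,0]>45)&(g[...,0]<80)&(g[...,1]>120)).astype(np.uint8);ys,xs=np.nonzero(h[160:240,220:300]);print('green',xs.mean()+220,ys.mean()+160,onz("top",(xs.mean()+220,ys.mean()+160),.098))
E
```

```text
(array([250.5, 163.5]), array([250.13846154, 164.59230769]), (np.int64(245), np.int64(256), np.int64(156), np.int64(171)), 130) (array([237. , 183.5]), array([236.73417722, 183.37974684]), (np.int64(232), np.int64(242), np.int64(179), np.int64(188)), 79) [0.61860118 0.10641977 0.15437635] [0.61865701 0.10727573 0.15091034]Traceback (most recent call last):
  File "<stdin>", line 8, in <module>
ValueError: max() iterable argument is empty
```

View pics/ts.png

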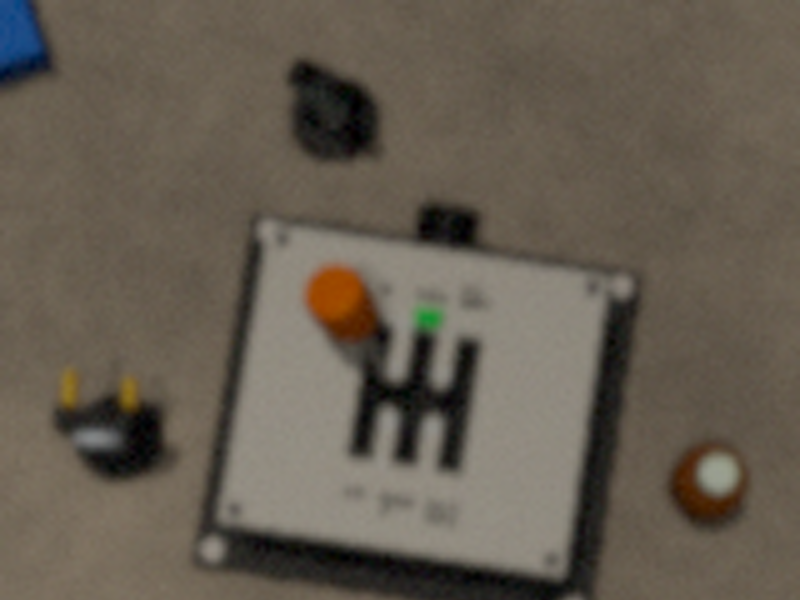

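View pics/ss.png

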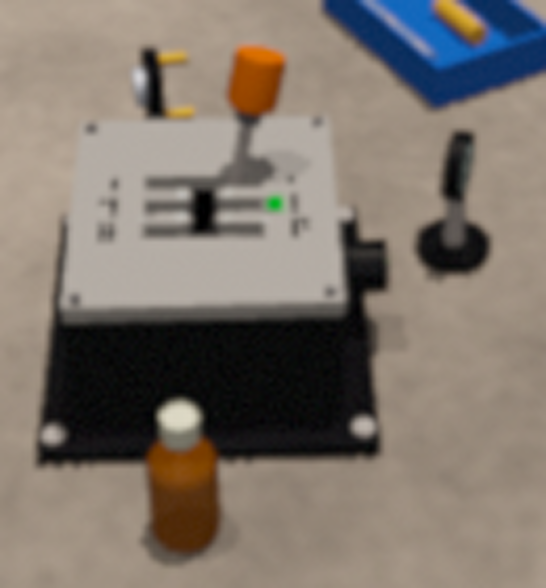

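```bash
python3 - <<'E'
from h import *
t=cv2.imread('pics/top0.png')
g=cv2.cvtColor(t,cv2.COLOR_BGR2HSV);print(g[232,230],g[185,280],g[200,205])
v=g[...,2]
_,m=cv2.threshold(v[165:255,205:302],0,1,cv2.THRESH_OTSU);print(_)
m=cv2.morphologyEx(m,cv2.MORPH_OPEN,np.ones((3,3)))
c=max(cv2.findContours(m,0,2)[0],key=cv2.contourArea);c=cv2.convexHull(c)+np.array([205,165]);r=cv2.minAreaRect(c);b=cv2.boxPoints(r);print(r,b)
P=[onz("top",q,.098) for q in b];print(np.round(P,4),np.mean(P,0))
h=((g[...,0]>45)&(g[...,0]<80)&(g[...,1]>120)).astype(np.uint8);ys,xs=np.nonzero(h[160:240,220:300]);print('green',len(xs),xs.mean()+220,ys.mean()+160,onz("top",(xs.mean()+220,ys.mean()+160),.098))
E
```

```text
[18 40 83] [ 18  27 142] [ 17  57 111]
84.0
((253.0, 209.5), (89.0, 96.0), 90.0) [[205. 165.]
 [301. 165.]
 [301. 254.]
 [205. 254.]]
[[ 0.6799  0.1881  0.098 ]
 [ 0.6735 -0.0506  0.098 ]
 [ 0.4545 -0.0422  0.098 ]
 [ 0.4604  0.1896  0.098 ]] [0.56704692 0.07121363 0.098     ]
green 20 252.3 195.7 [0.5996328  0.07211403 0.098     ]
```

```bash
python3 - <<'E'
from h import *
f=lambda x,y:onz("top",((x+.5)/5-.5+170,(y+.5)/5-.5+125),.098)
S=[f(283,240),f(592,288),f(552,558),f(234,510)];O=np.mean(S,0);print('centre',O)
for a,b in((3,0),(2,1)):
  d=S[b]-S[a];print('fwd yaw',np.arctan2(d[1],d[0]),np.linalg.norm(d))
for a,b in((1,0),(2,3)):
  d=S[b]-S[a];print('left yaw',np.arctan2(d[1],d[0])-np.pi/2,np.linalg.norm(d))
a,b=f(405,462),f(423,335);d=b-a;print('slot',(a+b)/2,np.arctan2(d[1],d[0]),np.linalg.norm(d))
a,b=f(452,468),f(470,342);d=b-a;print('slot5-6',(a+b)/2,np.arctan2(d[1],d[0]),np.linalg.norm(d))
yaw=-0.12
# side check
g=lambda x,y:onz("side",((x+.5)/4.2-.5+190,(y+.5)/4.2-.5+145),.098)
S=[g(91,128),g(318,121),g(331,292),g(75,305)];print('side centre',np.mean(S,0));d=S[1]-S[0];print(np.arctan2(d[1],d[0]));d=S[2]-S[3];print(np.arctan2(d[1],d[0]))
for n,p in(('mirror',(112,450)),('lens',(335,125)),('bottle',(708,485))):print(n,onz("top",((p[0]+.5)/5-.5+170,(p[1]+.5)/5-.5+125),.03))
kt=onz("top",((338+.5)/5-.5+170,(290+.5)/5-.5+125),.17);print(kt)
E
```

```text
centre [0.57866218 0.07178779 0.098     ]
fwd yaw -0.19103753804460072 0.13581416026507087
fwd yaw -0.1790768101206128 0.13458631739744015
left yaw -0.18294894643658366 0.15501827332512239
left yaw -0.1751322958061583 0.156642727301384
slot [0.57844158 0.07232961 0.098     ] -0.16257288721477647 0.06338032545781354
slot5-6 [0.57462614 0.04934351 0.098     ] -0.16671960268948416 0.06285580346362742
side centre [0.5774796  0.06989159 0.098     ]
-0.17357448681843327
-0.1457953369996411
mirror [0.56384149 0.23114248 0.03      ]
lens [0.73372056 0.11234398 0.03      ]
bottle [ 0.53766473 -0.07719758  0.03      ]
[0.62097814 0.10488402 0.17      ]
```

Emit:
{"api": "play_rows", "payload": {
  "deltas": [
    [[-6,12,0],[0,0,-0.02],0.2],
    [[-20,40,0],[0,0,-0.04],0.4],
    [[-37,73,0],[0,0,-0.06],0.6],
    [[-54,106,0],[0,0,-0.08],0.8],
    [[-71,139,0],[0,0,-0.1],1],
    [[-88,172,0],[0,0,-0.12],1],
    [[-105,205,0],[0,0,-0.14],1],
    [[-122,238,0],[0,0,-0.16],1],
    [[-136,268,0],[0,0,-0.18],1],
    [[-148,292,0],[0,0,-0.19],1]
  ]
}}

```text
clock: 0.93
tcp_pos: [0.4443, 0.3393, 0.2309]
eef_rot: [[0.174, 0.985, -0.0], [0.985, -0.174, -0.001], [-0.001, -0.0, -1.0]]
force: [-0.5, -0.8, -0.0]
width: -0.0
```

```bash
cat >> h.py <<'E'
O=np.array([.578,.071,0]);Y=-.175
G=np.array([[np.cos(Y),-np.sin(Y),0],[np.sin(Y),np.cos(Y),0],[0,0,1]])
def st():
    s=observe();T=s['eef_rot'];print('t',round(s['clock'],2),'tcp local mm',np.round(1e3*G.T@(s['tcp_pos']-O),1),'force local',np.round(G.T@s['force'],2),'w',round(s['width'],2),'rotvec to align',np.round(cv2.Rodrigues(T.T@np.column_stack([G[:,1],G[:,0],[0,0,-1]]))[0].ravel(),3))
    return s
def go(s,*t):
    d=O+G@(np.array(t)/1e3)-s['tcp_pos'];print(t,'->',np.round(1e3*s['eef_rot'].T@d,1))
E
python3 -c "
from h import *
s=st();go(s,78,41,200);go(s,78,41,138)"
```

```text
t 0.93 tcp local mm [-178.4  240.9  230.9] force local [-0.4  -0.85 -0.  ] w -0.0 rotvec to align [-0.     0.001  0.   ]
(78, 41, 200) -> [-199.9  256.4   31.1]
(78, 41, 138) -> [-199.8  256.4   93.1]
```

Emit:
{"api": "play_rows", "payload": {
  "deltas": [
    [[-10,14,0],[0,0,0],1],
    [[-30,42,0],[0,0,0],1],
    [[-54,74,0],[0,0,0],1],
    [[-78,106,0],[0,0,0],1],
    [[-102,138,0],[0,0,0],1],
    [[-126,170,0],[0,0,0],1],
    [[-150,202,0],[0,0,0],1],
    [[-174,232,0],[0,0,0],1],
    [[-192,254,0],[0,0,0],1],
    [[-200,264,0],[0,0,0],1]
  ]
}}

```text
clock: 1.77
tcp_pos: [0.6698, 0.0948, 0.2303]
eef_rot: [[0.177, 0.984, -0.001], [0.984, -0.177, -0.001], [-0.001, -0.0, -1.0]]
force: [-0.8, 0.3, -0.1]
width: -0.005
```

Emit:
{"api": "play_rows", "payload": {
  "deltas": [
    [[0,0,5],[0,0,0],1],
    [[0,0,15],[0,0,0],1],
    [[0,0,28],[0,0,0],1],
    [[0,0,42],[0,0,0],1],
    [[0,0,56],[0,0,0],1],
    [[0,0,70],[0,0,0],1],
    [[0,0,80],[0,0,0],1],
    [[0,0,88],[0,0,0],1],
    [[0,0,93],[0,0,0],1],
    [[0,0,93],[0,0,0],1]
  ]
}}

```text
clock: 2.6
tcp_pos: [0.6674, 0.0986, 0.1367]
eef_rot: [[0.174, 0.985, -0.002], [0.985, -0.174, -0.0], [-0.0, -0.002, -1.0]]
force: [0.4, 0.3, -0.7]
width: 0.001
```

```bash
python3 -c "
from h import *
s=st()
t=read_camera('top');u=read_camera('side')
a=cv2.resize(t[140:250,190:320],(520,440),interpolation=2);b=cv2.resize(u[110:260,190:320],(390,450),interpolation=2)[:440,:280]
cv2.imwrite('pics/a1.png',np.hstack([a,b])[:,:,::-1])"
```

```text
t 2.6 tcp local mm [ 83.2  42.7 136.7] force local [ 0.38  0.41 -0.73] w 0.0 rotvec to align [-0.002  0.     0.   ]
```

View pics/a1.png

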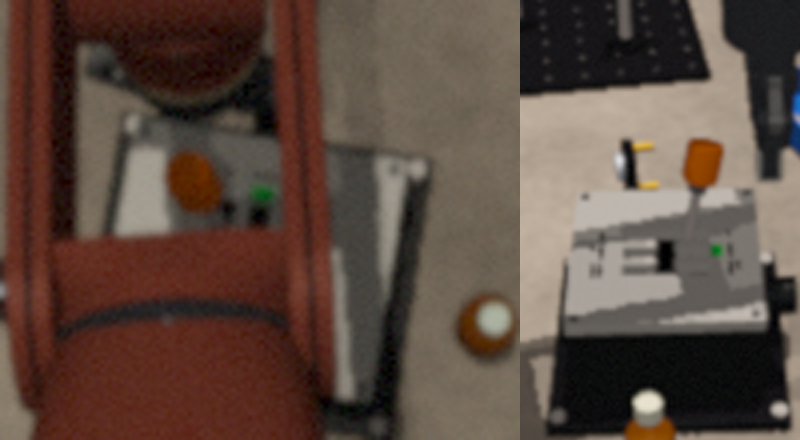

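The side view (right panel) shows the shut fingers at (768,170), just beyond the orange knob at (702,163), as intended. I'll push it back now.

Emit:
{"api": "play_rows", "payload": {
  "deltas": [
    [[-1,-2,0],[0,0,0],1],
    [[-2,-6,0],[0,0,0],1],
    [[-2,-10,0],[0,0,0],1],
    [[-2,-14,0],[0,0,0],1],
    [[-2,-18,0],[0,0,0],1],
    [[-2,-22,0],[0,0,0],1],
    [[-2,-26,0],[0,0,0],1],
    [[-2,-30,0],[0,0,0],1],
    [[-2,-33,0],[0,0,0],1],
    [[-2,-35,0],[0,0,0],1]
  ]
}}

```text
clock: 3.53
tcp_pos: [0.6334, 0.1028, 0.1388]
eef_rot: [[0.174, 0.985, 0.001], [0.985, -0.174, 0.0], [0.0, 0.001, -1.0]]
force: [1.9, -0.3, 1.5]
width: 0.002
```

```bash
cat >> h.py <<'E'
def look(name):
    t=read_camera('top');u=read_camera('side')
    a=cv2.resize(t[140:250,190:320],(520,440),interpolation=2);b=cv2.resize(u[110:260,190:320],(390,450),interpolation=2)[:440,:280]
    cv2.imwrite(name,np.hstack([a,b])[:,:,::-1]);return t,u
E
python3 -c "
from h import *
s=st();look('pics/a2.png')"
```

```text
t 3.53 tcp local mm [ 49.   40.9 138.8] force local [1.89 0.05 1.48] w 0.0 rotvec to align [ 0.001 -0.     0.   ]
```

View pics/a2.png

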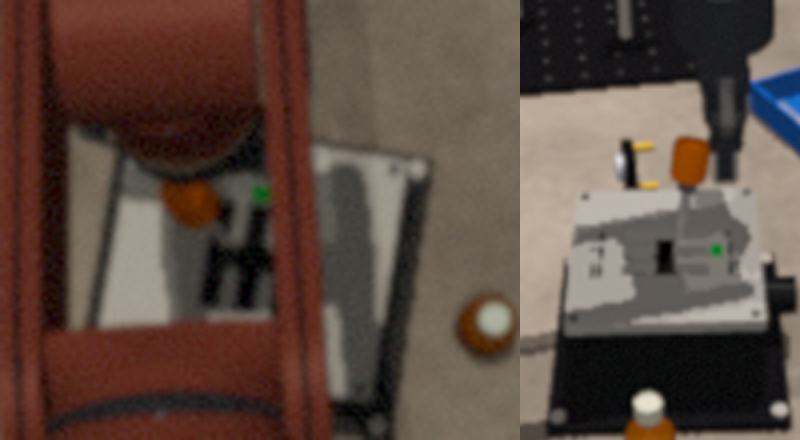

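The knob moved back, to (690,162) in the side panel, with about 2 N of push. I'll continue to the cross channel.

Emit:
{"api": "play_rows", "payload": {
  "deltas": [
    [[0,-2,0],[0,0,0],1],
    [[0,-5,0],[0,0,0],1],
    [[0,-8,0],[0,0,0],1],
    [[0,-11,0],[0,0,0],1],
    [[0,-14,0],[0,0,0],1],
    [[0,-17,0],[0,0,0],1],
    [[0,-19,0],[0,0,0],1],
    [[0,-21,0],[0,0,0],1],
    [[0,-22,0],[0,0,0],1],
    [[0,-22,0],[0,0,0],1]
  ]
}}

```text
clock: 4.47
tcp_pos: [0.6114, 0.1066, 0.1383]
eef_rot: [[0.174, 0.985, -0.0], [0.985, -0.174, -0.0], [-0.0, -0.0, -1.0]]
force: [1.3, 0.1, -0.8]
width: -0.004
```

```bash
python3 -c "
from h import *
s=st();t,u=look('pics/a3.png')
ks=knob(u,(225,145,265,185));kt=knob(t,(220,170,260,215));print(ks,kt)
X=tri(ks[0],kt[0]);print(G.T@(X-O)*1e3)
"
```

```text
t 4.47 tcp local mm [ 26.7  40.8 138.3] force local [ 1.22  0.35 -0.85] w -0.0 rotvec to align [-0.  0.  0.]Traceback (most recent call last):
  File "<string>", line 4, in <module>
    ks=knob(u,(225,145,265,185));kt=knob(t,(220,170,260,215));print(ks,kt)
                                    ~~~~^^^^^^^^^^^^^^^^^^^^^
  File "h.py", line 18, in knob
    ys,xs=np.nonzero(k);return np.array([(xs.min()+xs.max())/2,(ys.min()+ys.max())/2]),np.array([xs.mean(),ys.mean()]),(xs.min(),xs.max(),ys.min(),ys.max()),len(xs)
                                          ~~~~~~^^
    return umr_minimum(a, axis, None, out, keepdims, initial, where)
ValueError: zero-size array to reduction operation minimum which has no identity
```

View pics/a3.png

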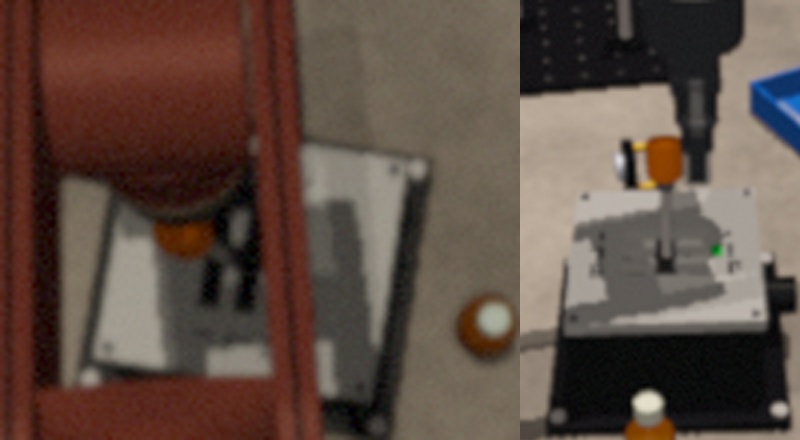

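In the side panel the lever is now upright along x, and the rod enters the plate at (666,265), in the cross channel. I'll go round to its left side.

Emit:
{"api": "play_rows", "payload": {
  "deltas": [
    [[0,6,0],[0,0,0],1],
    [[0,16,0],[0,0,0],1],
    [[5,24,0],[0,0,0],1],
    [[15,26,0],[0,0,0],1],
    [[29,26,0],[0,0,0],1],
    [[42,24,0],[0,0,0],1],
    [[50,14,0],[0,0,0],1],
    [[53,0,0],[0,0,0],1],
    [[53,-14,0],[0,0,0],1],
    [[53,-26,0],[0,0,0],1]
  ]
}}

```text
clock: 5.4
tcp_pos: [0.5932, 0.165, 0.1379]
eef_rot: [[0.172, 0.985, -0.001], [0.985, -0.172, -0.0], [-0.0, -0.001, -1.0]]
force: [0.1, 0.5, 0.2]
width: -0.001
```

```bash
python3 -c "
from h import *
s=st();t,u=look('pics/a4.png')
go(s,0,32,138)
"
```

```text
t 5.4 tcp local mm [ -1.4  95.2 137.9] force local [0.06 0.49 0.16] w -0.0 rotvec to align [-0.001  0.     0.002]
(0, 32, 138) -> [-63.2   1.3  -0.1]
```

View pics/a4.png

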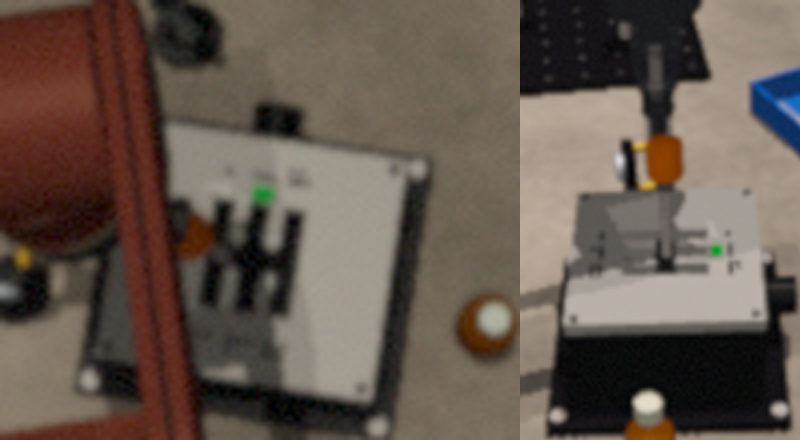

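The lever stays in the cross channel, and the hand is now to the left of the knob. I'll push it right in two steps.

Emit:
{"api": "play_rows", "payload": {
  "deltas": [
    [[-4,1,0],[0,0,0],1],
    [[-10,1,0],[0,0,0],1],
    [[-16,1,0],[0,0,0],1],
    [[-21,1,0],[0,0,0],1],
    [[-26,1,0],[0,0,0],1],
    [[-31,1,0],[0,0,0],1],
    [[-36,1,0],[0,0,0],1],
    [[-41,1,0],[0,0,0],1],
    [[-45,1,0],[0,0,0],1],
    [[-48,1,0],[0,0,0],1]
  ]
}}

```text
clock: 6.33
tcp_pos: [0.5902, 0.1158, 0.1416]
eef_rot: [[0.174, 0.985, 0.006], [0.985, -0.174, 0.001], [0.002, 0.006, -1.0]]
force: [-0.5, 3.9, 13.3]
width: -0.002
```

```bash
python3 -c "
from h import *
s=st();t,u=look('pics/a5.png')
"
```

```text
t 6.33 tcp local mm [  4.3  46.2 141.6] force local [-1.21  3.75 13.32] w -0.0 rotvec to align [ 0.006 -0.002 -0.   ]
```

View pics/a5.png

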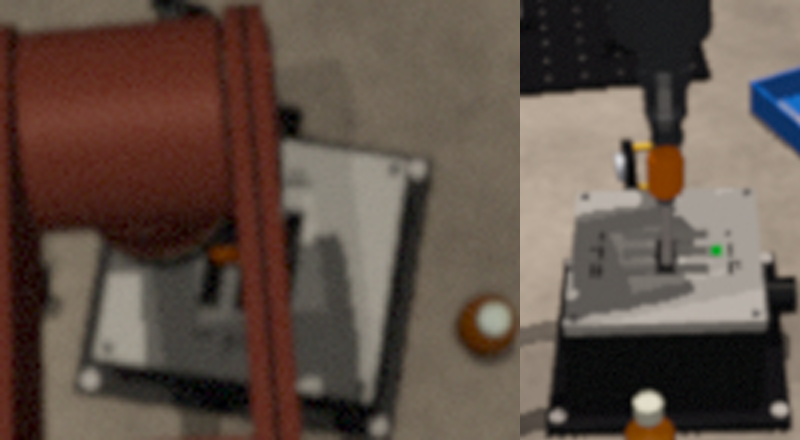

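The push works, but Fz is 13 N: the rising knob's top meets the wider finger back. I'll back off, raise the tip, and continue.

Emit:
{"api": "play_rows", "payload": {
  "deltas": [
    [[5,-2,0],[0,0,0],1],
    [[12,-4,0],[0,0,0],1],
    [[14,-4,0],[0,0,0],1],
    [[14,-4,-5],[0,0,0],1],
    [[14,-4,-12],[0,0,0],1],
    [[14,-4,-17],[0,0,0],1],
    [[11,-4,-18],[0,0,0],1],
    [[7,-4,-18],[0,0,0],1],
    [[3,-4,-18],[0,0,0],1],
    [[1,-4,-18],[0,0,0],1]
  ]
}}

```text
clock: 7.27
tcp_pos: [0.5841, 0.1169, 0.1563]
eef_rot: [[0.174, 0.985, 0.0], [0.985, -0.174, 0.0], [0.0, 0.0, -1.0]]
force: [0.5, 2.2, 1.5]
width: 0.004
```

```bash
python3 -c "
from h import *
s=st();t,u=look('pics/a6.png')
"
```

```text
t 7.27 tcp local mm [ -1.9  46.3 156.3] force local [0.14 2.29 1.49] w 0.0 rotvec to align [ 0. -0. -0.]
```

View pics/a6.png

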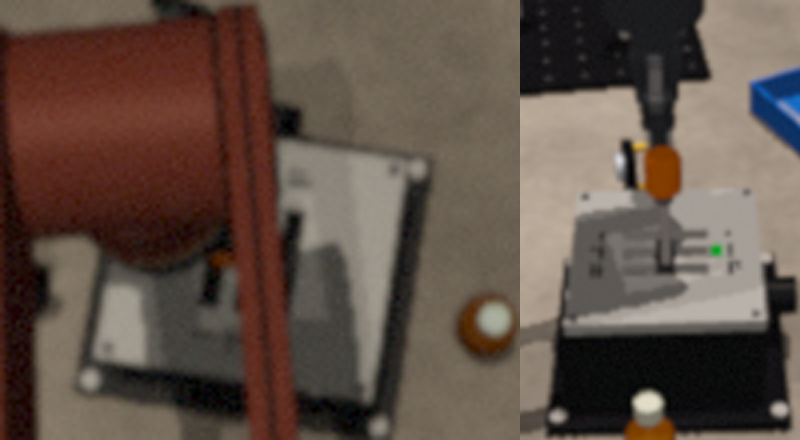

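Contact is clean now, with about 2 N sideways. I'll push the rest of the way to the middle column.

Emit:
{"api": "play_rows", "payload": {
  "deltas": [
    [[-2,0,0],[0,0,0],1],
    [[-4,0,0],[0,0,0],1],
    [[-6,0,0],[0,0,0],1],
    [[-8,0,0],[0,0,0],1],
    [[-10,0,0],[0,0,0],1],
    [[-12,0,0],[0,0,0],1],
    [[-14,0,0],[0,0,0],1],
    [[-15,0,0],[0,0,0],1],
    [[-16,0,0],[0,0,0],1],
    [[-16,0,0],[0,0,0],1]
  ]
}}

```text
clock: 8.2
tcp_pos: [0.5813, 0.1015, 0.1563]
eef_rot: [[0.174, 0.985, -0.0], [0.985, -0.174, -0.0], [-0.0, -0.0, -1.0]]
force: [1.4, 2.1, 0.8]
width: 0.002
```

```bash
python3 -c "
from h import *
s=st();t,u=look('pics/a7.png')
print([proj('side',O+G@np.array([0,0,.165])),proj('top',O+G@np.array([0,0,.165]))])
"
```

```text
t 8.2 tcp local mm [ -2.   30.6 156.3] force local [0.98 2.28 0.75] w 0.0 rotvec to align [-0.  0. -0.]
[array([237.25850271, 170.11080228]), array([252.2974694 , 200.90119422])]
```

View pics/a7.png

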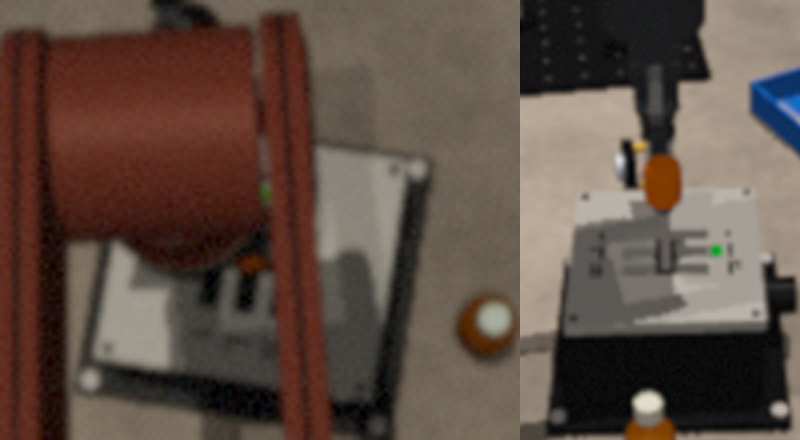

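Emit:
{"api": "play_rows", "payload": {
  "deltas": [
    [[4,0,0],[0,0,0],1],
    [[12,0,0],[0,0,0],1],
    [[24,0,0],[0,0,0],1],
    [[36,0,0],[0,0,0],1],
    [[48,0,0],[0,0,0],1],
    [[58,0,0],[0,0,0],1],
    [[66,0,0],[0,0,0],1],
    [[70,0,0],[0,0,0],1],
    [[72,0,0],[0,0,0],1],
    [[72,0,0],[0,0,0],1]
  ]
}}

```text
clock: 9.13
tcp_pos: [0.5939, 0.173, 0.1562]
eef_rot: [[0.173, 0.985, -0.0], [0.985, -0.173, -0.0], [-0.0, -0.0, -1.0]]
force: [-0.2, -0.6, 0.7]
width: -0.0
```

```bash
python3 -c "
from h import *
s=st();t,u=look('pics/a8.png')
for im,n,b in((u,'side',(222,150,255,190)),(t,'top',(235,180,270,220))):
  h=cv2.cvtColor(im,cv2.COLOR_RGB2HSV);m=np.zeros(h.shape[:2],bool);m[b[1]:b[3],b[0]:b[2]]=1;m&=(h[...,0]<16)&(h[...,1]>170)&(h[...,2]>70);ys,xs=np.nonzero(m);print(n,xs.min(),xs.max(),ys.min(),ys.max(),xs.mean(),ys.mean(),len(xs))
  if n=='side': a=((xs.min()+xs.max())/2,(ys.min()+ys.max())/2)
  else: X=tri(a,((xs.min()+xs.max())/2,(ys.min()+ys.max())/2));print(1e3*G.T@(X-O))
"
```

```text
t 9.13 tcp local mm [ -2.1 103.2 156.2] force local [-0.13 -0.62  0.67] w -0.0 rotvec to align [-0.     0.     0.001]
side 231 242 162 179 236.93567251461988 170.57894736842104 171
top 246 258 193 206 251.95726495726495 200.1196581196581 117
[  0.72431694   0.91122099 163.89482188]
```

View pics/a8.png

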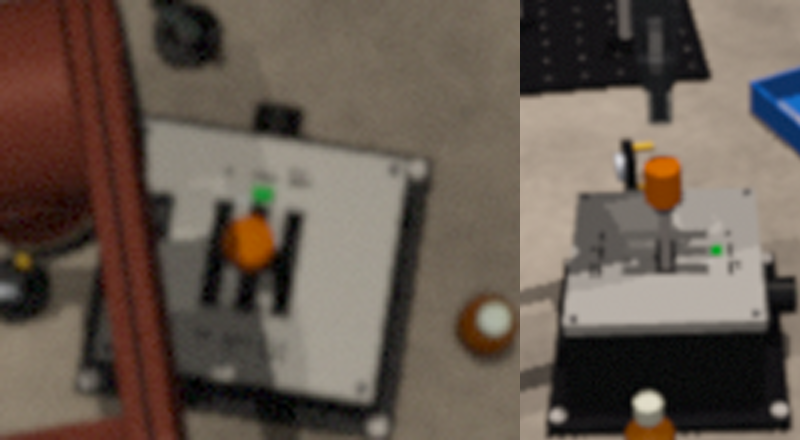

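The knob measures (0.7, 0.9) mm in the gate frame, centred at the crossing of the middle column. Next I go round behind it.

Emit:
{"api": "play_rows", "payload": {
  "deltas": [
    [[0,-8,0],[0,0,0],1],
    [[-4,-24,0],[0,0,0],1],
    [[-12,-40,2],[0,0,0],1],
    [[-26,-50,6],[0,0,0],1],
    [[-44,-54,10],[0,0,0],1],
    [[-62,-54,14],[0,0,0],1],
    [[-80,-54,18],[0,0,0],1],
    [[-94,-54,18],[0,0,0],1],
    [[-102,-54,18],[0,0,0],1],
    [[-102,-54,18],[0,0,0],1]
  ]
}}

```text
clock: 10.07
tcp_pos: [0.5225, 0.0801, 0.1384]
eef_rot: [[0.176, 0.984, 0.0], [0.984, -0.176, -0.0], [-0.0, 0.0, -1.0]]
force: [0.3, 0.9, -1.6]
width: 0.005
```

Emit:
{"api": "play_rows", "payload": {
  "deltas": [
    [[0,4,0],[0,0,0],1],
    [[0,10,0],[0,0,0],1],
    [[0,16,0],[0,0,0],1],
    [[0,21,0],[0,0,0],1],
    [[0,25,0],[0,0,0],1],
    [[0,29,0],[0,0,0],1],
    [[0,33,0],[0,0,0],1],
    [[0,37,0],[0,0,0],1],
    [[0,41,0],[0,0,0],1],
    [[0,44,0],[0,0,0],1]
  ]
}}

```text
clock: 10.9
tcp_pos: [0.5666, 0.0739, 0.1383]
eef_rot: [[0.174, 0.985, -0.0], [0.985, -0.174, 0.0], [0.0, -0.0, -1.0]]
force: [-1.9, 0.6, 0.6]
width: 0.001
```

```bash
python3 -c "
from h import *
s=st();t,u=look('pics/a9.png')
"
```

```text
t 10.9 tcp local mm [-11.7   0.9 138.3] force local [-2.02  0.29  0.64] w 0.0 rotvec to align [-0. -0.  0.]
```

View pics/a9.png

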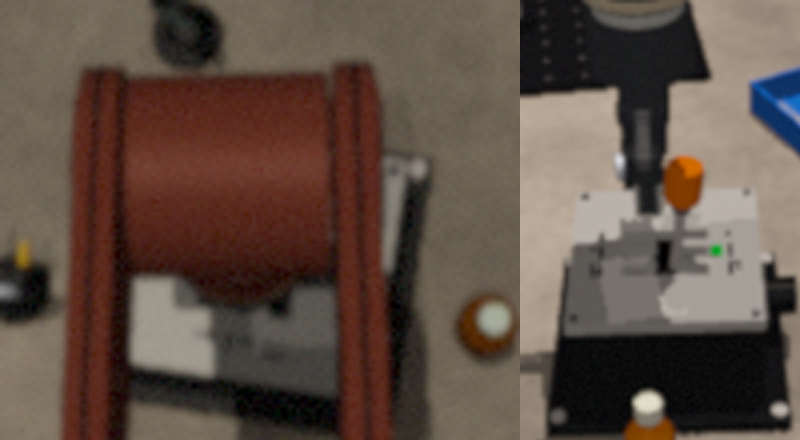

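The lever has entered the forward middle slot, with the rod at (680,235) in the side panel and about 2 N of push. I'll continue gently.

Emit:
{"api": "play_rows", "payload": {
  "deltas": [
    [[0,2,0],[0,0,0],1],
    [[0,5,0],[0,0,0],1],
    [[0,8,0],[0,0,0],1],
    [[0,11,0],[0,0,0],1],
    [[0,13,0],[0,0,0],1],
    [[0,15,0],[0,0,0],1],
    [[0,17,0],[0,0,0],1],
    [[0,19,0],[0,0,0],1],
    [[0,20,0],[0,0,0],1],
    [[0,21,0],[0,0,0],1]
  ]
}}

```text
clock: 11.83
tcp_pos: [0.5871, 0.0702, 0.1382]
eef_rot: [[0.174, 0.985, -0.0], [0.985, -0.174, -0.0], [-0.0, -0.0, -1.0]]
force: [-0.7, 0.3, -0.6]
width: -0.002
```

```bash
python3 -c "
from h import *
s=st();t,u=look('pics/a10.png')
"
```

```text
t 11.83 tcp local mm [  9.1   0.8 138.2] force local [-0.73  0.19 -0.63] w -0.0 rotvec to align [-0.  0.  0.]
```

View pics/a10.png

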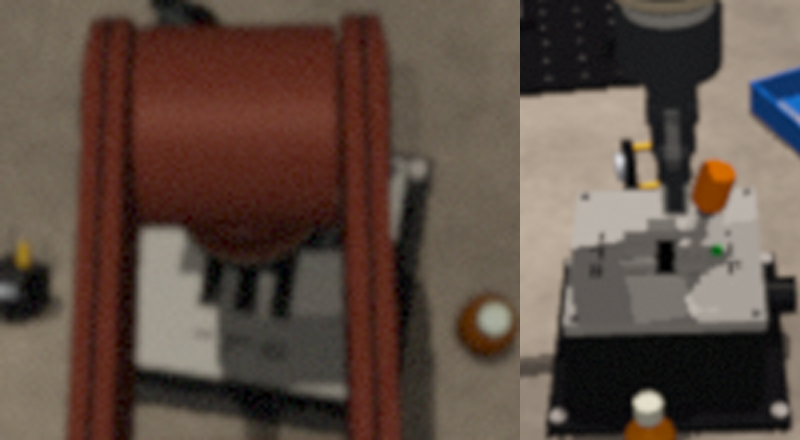

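Emit:
{"api": "play_rows", "payload": {
  "deltas": [
    [[0,0.5,0],[0,0,0],1],
    [[0,1,0],[0,0,0],1],
    [[0,1.5,0],[0,0,0],1],
    [[0,2,0],[0,0,0],1],
    [[0,2.5,0],[0,0,0],1],
    [[0,3,0],[0,0,0],1],
    [[0,3.5,0],[0,0,0],1],
    [[0,4,0],[0,0,0],1],
    [[0,4,0],[0,0,0],1],
    [[0,4,0],[0,0,0],1]
  ]
}}

```text
clock: 12.77
tcp_pos: [0.591, 0.0695, 0.1383]
eef_rot: [[0.174, 0.985, 0.0], [0.985, -0.174, -0.0], [0.0, 0.0, -1.0]]
force: [-0.5, 0.1, -0.4]
width: 0.005
```

```bash
python3 -c "
from h import *
s=st()
"
```

```text
t 12.77 tcp local mm [ 13.1   0.8 138.3] force local [-0.53 -0.02 -0.4 ] w 0.0 rotvec to align [ 0. -0.  0.]
```

Emit:
{"api": "play_rows", "payload": {
  "deltas": [
    [[0,0.3,0],[0,0,0],1],
    [[0,0.6,0],[0,0,0],1],
    [[0,0.9,0],[0,0,0],1],
    [[0,1.2,0],[0,0,0],1],
    [[0,1.4,0],[0,0,0],1],
    [[0,1.6,0],[0,0,0],1],
    [[0,1.8,0],[0,0,0],1],
    [[0,2,0],[0,0,0],1],
    [[0,2,0],[0,0,0],1],
    [[0,2,0],[0,0,0],1]
  ]
}}

```text
clock: 13.6
tcp_pos: [0.5926, 0.0692, 0.1381]
eef_rot: [[0.174, 0.985, -0.001], [0.985, -0.174, 0.0], [-0.0, -0.001, -1.0]]
force: [-2.8, -0.1, -2.5]
width: 0.0
```

```bash
python3 -c "
from h import *
s=st();t,u=look('pics/a11.png')
"
```

```text
t 13.6 tcp local mm [ 14.7   0.8 138.1] force local [-2.77 -0.59 -2.48] w 0.0 rotvec to align [-0.001  0.     0.   ]
```

View pics/a11.png

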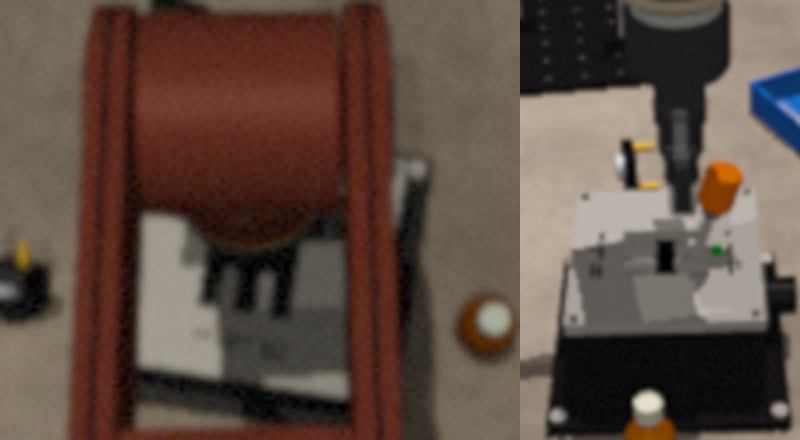

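Force rose to 2.8 N with a small lag, so it is probably at the stop. I'll back off level and measure.

Emit:
{"api": "play_rows", "payload": {
  "deltas": [
    [[0,-1,0],[0,0,0],1],
    [[0,-4,0],[0,0,0],1],
    [[0,-12,0],[0,0,0],1],
    [[0,-24,0],[0,0,0],1],
    [[0,-38,0],[0,0,0],1],
    [[8,-52,0],[0,0,0],1],
    [[28,-60,0],[0,0,0],1],
    [[56,-62,0],[0,0,0],1],
    [[84,-62,0],[0,0,0],1],
    [[104,-62,0],[0,0,0],1]
  ]
}}

```text
clock: 14.53
tcp_pos: [0.5506, 0.1845, 0.1396]
eef_rot: [[0.174, 0.985, 0.003], [0.985, -0.174, 0.001], [0.002, 0.003, -1.0]]
force: [0.7, -0.4, 0.8]
width: -0.002
```

```bash
python3 -c "
from h import *
s=st();t,u=look('pics/a12.png')
for im,n,b in((u,'side',(242,150,275,190)),(t,'top',(240,165,280,210))):
  h=cv2.cvtColor(im,cv2.COLOR_RGB2HSV);m=np.zeros(h.shape[:2],bool);m[b[1]:b[3],b[0]:b[2]]=1;m&=(h[...,0]<16)&(h[...,1]>170)&(h[...,2]>70);ys,xs=np.nonzero(m);print(n,xs.min(),xs.max(),ys.min(),ys.max(),xs.mean(),ys.mean(),len(xs))
  if n=='side': a=((xs.min()+xs.max())/2,(ys.min()+ys.max())/2)
  else: X=tri(a,((xs.min()+xs.max())/2,(ys.min()+ys.max())/2));print(1e3*G.T@(X-O))
"
```

```text
t 14.53 tcp local mm [-46.8 106.9 139.6] force local [ 0.76 -0.23  0.81] w -0.0 rotvec to align [ 0.003 -0.002  0.   ]
side 250 263 164 181 255.7642857142857 173.14285714285714 140
top 250 260 174 190 255.14388489208633 182.23741007194243 139
[ 44.88742674   0.76267057 156.52575052]
```

View pics/a12.png

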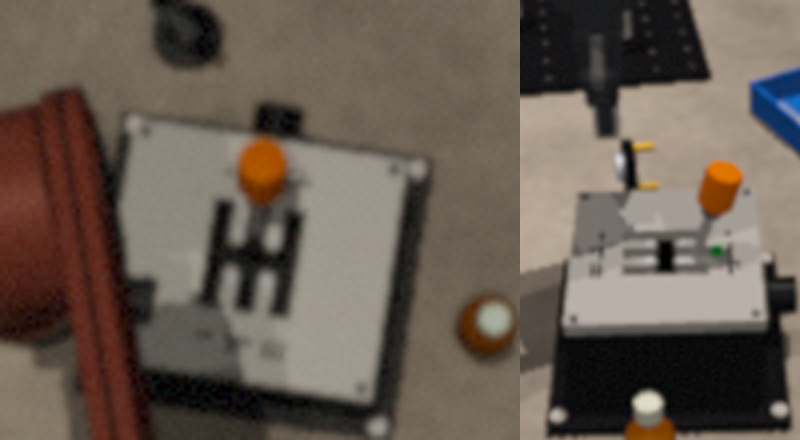

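The knob is at x≈44.9, y≈0.8 (nominal 43), and it is not lifted. The stop force was modest, so I'll check with one more gentle nudge, moving slightly downward so it cannot lift the sleeve.

Emit:
{"api": "play_rows", "payload": {
  "deltas": [
    [[-8,0,0],[0,0,0],1],
    [[-26,0,0],[0,0,0],1],
    [[-50,0,0],[0,0,0],1],
    [[-74,2,0],[0,0,0],1],
    [[-94,10,0],[0,0,0],1],
    [[-104,22,0],[0,0,0],1],
    [[-106,36,0],[0,0,0],1],
    [[-106,48,0],[0,0,0],1],
    [[-106,54,0],[0,0,0],1],
    [[-106,57,0],[0,0,0],1]
  ]
}}

```text
clock: 15.47
tcp_pos: [0.5887, 0.067, 0.1385]
eef_rot: [[0.175, 0.985, 0.001], [0.985, -0.175, -0.0], [0.0, 0.001, -1.0]]
force: [-0.5, 1.1, 0.9]
width: -0.002
```

```bash
python3 -c "
from h import *
s=st()"
```

```text
t 15.47 tcp local mm [ 11.2  -2.1 138.5] force local [-0.68  0.97  0.86] w -0.0 rotvec to align [ 0.001 -0.    -0.001]
```

Emit:
{"api": "play_rows", "payload": {
  "deltas": [
    [[2,0.8,-1],[0,0,0],1],
    [[2,1.6,-1],[0,0,0],1],
    [[2,2.2,-1],[0,0,0],1],
    [[2,2.8,-1],[0,0,0],1],
    [[2,3.2,-0.7],[0,0,0],1],
    [[2,3.6,-0.4],[0,0,0],1],
    [[2,4,-0.1],[0,0,0],1],
    [[2,4.3,0.2],[0,0,0],1],
    [[2,4.5,0.4],[0,0,0],1],
    [[2,4.5,0.5],[0,0,0],1]
  ]
}}

```text
clock: 16.3
tcp_pos: [0.5922, 0.0694, 0.1378]
eef_rot: [[0.174, 0.985, -0.001], [0.985, -0.174, 0.0], [0.0, -0.001, -1.0]]
force: [-1.8, 0.9, 1.2]
width: -0.005
```

```bash
python3 -c "
from h import *
s=st()"
```

```text
t 16.3 tcp local mm [ 14.2   0.9 137.8] force local [-1.9   0.55  1.17] w -0.0 rotvec to align [-0.001 -0.     0.   ]
```

Emit:
{"api": "play_rows", "payload": {
  "deltas": [
    [[0,0.2,0],[0,0,0],1],
    [[0,0.4,0.1],[0,0,0],1],
    [[0,0.6,0.2],[0,0,0],1],
    [[0,0.8,0.3],[0,0,0],1],
    [[0,1,0.4],[0,0,0],1],
    [[0,1.1,0.4],[0,0,0],1],
    [[0,1.2,0.4],[0,0,0],1],
    [[0,1.3,0.4],[0,0,0],1],
    [[0,1.3,0.4],[0,0,0],1],
    [[0,1.3,0.4],[0,0,0],1]
  ]
}}

```text
clock: 17.13
tcp_pos: [0.5936, 0.0691, 0.1374]
eef_rot: [[0.174, 0.985, -0.0], [0.985, -0.174, 0.0], [0.0, -0.0, -1.0]]
force: [-4.7, 1.5, 2.0]
width: -0.001
```

```bash
python3 -c "
from h import *
s=st()"
```

```text
t 17.13 tcp local mm [ 15.7   0.8 137.4] force local [-4.91  0.7   2.02] w -0.0 rotvec to align [-0. -0.  0.]
```

Held push rose to 4.9 N, well above the 1.5–2 N moving force, so the lever is against the slot end. I'll back off and clear the hand.

Emit:
{"api": "play_rows", "payload": {
  "deltas": [
    [[0,-1,0],[0,0,0],1],
    [[0,-4,0],[0,0,0],1],
    [[0,-12,0],[0,0,0],1],
    [[0,-24,0],[0,0,0],1],
    [[0,-38,0],[0,0,0],1],
    [[8,-52,0],[0,0,0],1],
    [[28,-62,-5],[0,0,0],1],
    [[56,-66,-15],[0,0,0],1],
    [[86,-68,-30],[0,0,0],1],
    [[112,-68,-45],[0,0,0],1]
  ]
}}

```text
clock: 17.97
tcp_pos: [0.5453, 0.1925, 0.1826]
eef_rot: [[0.174, 0.985, -0.0], [0.985, -0.174, 0.0], [0.0, -0.0, -1.0]]
force: [-0.3, 0.2, 0.6]
width: -0.003
```

Emit:
{"api": "play_rows", "payload": {
  "deltas": [
    [[12,0,-10],[0,0,0],1],
    [[24,0,-20],[0,0,0],1],
    [[34,0,-30],[0,0,0],1],
    [[42,0,-38],[0,0,0],1],
    [[48,0,-44],[0,0,0],1],
    [[52,0,-48],[0,0,0],1],
    [[54,0,-50],[0,0,0],1],
    [[54,0,-50],[0,0,0],1],
    [[54,0,-50],[0,0,0],1],
    [[54,0,-50],[0,0,0],1]
  ]
}}

```text
clock: 18.8
tcp_pos: [0.5553, 0.2438, 0.2317]
eef_rot: [[0.174, 0.985, -0.001], [0.985, -0.174, -0.0], [-0.001, -0.001, -1.0]]
force: [-0.3, 0.2, -0.5]
width: -0.0
```

```bash
python3 -c "
from h import *
s=st();t,u=look('pics/a13.png')
for im,n,b in((u,'side',(242,150,275,190)),(t,'top',(240,165,280,210))):
  h=cv2.cvtColor(im,cv2.COLOR_RGB2HSV);m=np.zeros(h.shape[:2],bool);m[b[1]:b[3],b[0]:b[2]]=1;m&=(h[...,0]<16)&(h[...,1]>170)&(h[...,2]>70);ys,xs=np.nonzero(m);print(n,xs.min(),xs.max(),ys.min(),ys.max(),xs.mean(),ys.mean(),len(xs))
  if n=='side': a=((xs.min()+xs.max())/2,(ys.min()+ys.max())/2)
  else: X=tri(a,((xs.min()+xs.max())/2,(ys.min()+ys.max())/2));print(1e3*G.T@(X-O))
cv2.imwrite('pics/full13.png',np.hstack([cv2.resize(t,(400,300)),cv2.resize(u,(400,300))])[:,:,::-1])
"
```

```text
t 18.8 tcp local mm [-52.4 166.2 231.7] force local [-0.31  0.12 -0.46] w -0.0 rotvec to align [-0.001  0.001 -0.   ]
side 250 263 164 180 255.8581560283688 172.8368794326241 141
top 250 260 174 190 255.10071942446044 182.19424460431654 139
[ 44.77822452   0.71314206 157.9272479 ]
```

View pics/a13.png

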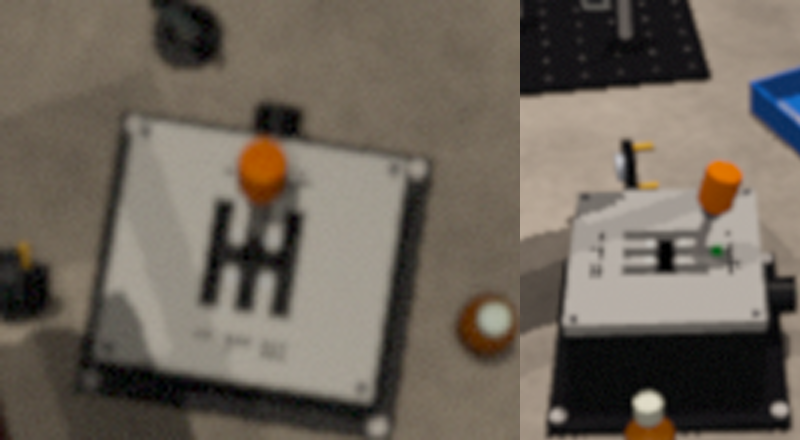

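View pics/full13.png

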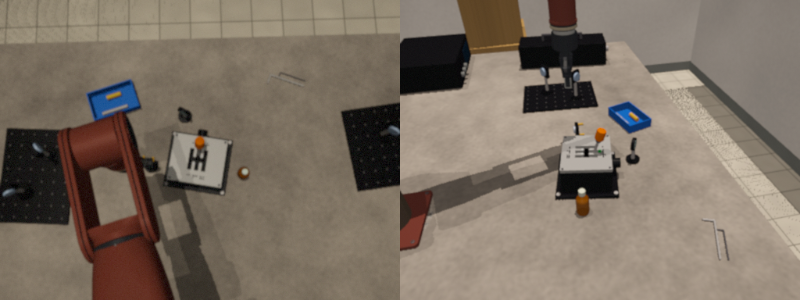

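The knob did not move between the two end pushes (44.9 → 44.8 mm), so it is at the end stop. The lever is in the green-marked slot, the bystanders are standing, and the hand is clear, so I'm handing in.

```bash
python3 -c "
from cell import *
print(hand_in())"
```

```text
the job is handed in; nothing more can be done
None
```

The lever is in the third, green-marked slot and fully home, and I've handed the job in at about 19 s of the 51 s. I used only the shut fingertips: back along the left column to the cross channel, right to the middle column, then forward to the end of the slot.

**Position:** the last pictures put the knob at x ≈ 44.8 mm, y ≈ 0.7 mm and z ≈ 158 mm in the housing's axes (nominal 43 and 0, about 158 for a seated knob). That is within the play and camera error.

**Fully home:** a second push held 4.9 N, against roughly 2 N when the lever was moving. The knob did not move between the two end pushes, so I take it to be against the end of the slot.

**Bystanders and hand:** the mirror, lens and bottle are standing with no visible shift; I judged this by eye and did not measure their positions again. The hand is raised and off to the left, touching nothing, with the force reading near zero.

**What went wrong:** partway through the sideways push, the rising knob met the wider back of the fingers and they pressed down on it with about 13 N. I backed off, raised the fingertips 18 mm and finished that push with about 2 N. At the end of the first forward push the fingers dragged up on the knob by about 2.5 N, below the 6 N that lifts it. Those are readings at the end of moves, so brief peaks in between could have been missed.

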